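Slide the keyed coupling hub onto the gearmotor shaft

ROBOT

A 7-joint arm with a two-finger parallel gripper is mounted at the origin on the work surface. World frame = base frame: x ahead of the robot, y to its left, z up, the work surface at z = 0. Lengths are in m, angles in rad, forces in N, time in s.
With the tool pointing down it reaches from about 0.35 to 0.775 m from the base axis. Payload 3.1 kg.
Tool frame: the origin (TCP) lies at the centre of the arm's flange, where the gripper is bolted on; the fingertips stand 173 mm ahead of it and the grasp point (between the pads) lies 155 mm ahead of it; z points along the fingers, y is the line along which they close (so a half turn about z gives the same grasp; the last joint's range is limited). The gripper opens to 85 mm and grips with 20 to 120 N. Pads are 22 mm wide; open, the fingers measure 114 mm over their backs; the gripper's body (76 mm by 85 mm) begins 54 mm behind the grasp point. The pads swing forward as they close: fully open they stand 13 mm farther back than shut.
Start: joints at [1.287, 0.311, 0.014, 1.512, -0.004, 1.319, -0.027], TCP at [0.132, -0.534, 0.405] pointing down, gripper open.
Joint ranges: [-2.7, 2.7], [-0.3, 1.91], [-1.27, 1.3], [0.12, 2.57], [-1.44, 4.58], [0.2, 2.03], [-3.05, 3.05]. Speed limits (rad/s): [2.79, 2.79, 3.14, 3.14, 3.14, 3.14, 3.14].

INTERFACE

Orientations are given as a rotation vector (axis times angle).
In Python, from station import arm gives the robot as it stands.
- The arm moves only by the tool jog_arm, never from a script. Its argument "moves" is one flat list of numbers, 7 for each row, row after row: the turn, a rotation vector about the tool's x, y, z in rad, then the shift along the tool's x, y, z in mm, then the opening, from -1 (shut) to 1 (fully open). A call has 1 to 12 rows; each row shifts and turns the commanded pose from where the row before left it, along the tool's axes as they then stand; what a row does not reach is not made up. A row lasts 1/12 s, in which the tool goes at most 41.7 mm and 7.16 degrees, less where a joint would pass 70% of its speed; a pose out of reach is approached as far as the arm can. A call with a gripper value outside its range is refused whole. The fingers move at their own pace and stop on an object; "grip_force" is the grip in N (left out, the last holds). Time passes only in rows, so rows that do not move let the fingers close. It gives the time, the measured TCP pose, the force, the opening and the grip force at its end, in the units of the state.
- arm.state(): the state, without advancing time (a new reading comes with each control period).
- arm.read_camera(name): name is "scene" or "side" or "wrist"; returns a dict with "pixels" (400x640x3 uint8, red, green, blue), "fx", "fy", "cx", "cy" (pixels), "world_from_camera" (4x4, takes a point from camera to world coordinates); the wrist camera has in their place "T_tool_cam" (4x4, takes a point from camera to tool coordinates, whose origin is the TCP and whose axes are the flange's). Camera axes: x right, y up, looking along -z (the intrinsics and any distortion apply to the point x, -y, -z); pixel columns grow to the right and rows downward; lengths in m; the calibration is good to about 2 mm. A picture is of the moment at which its call begins: read the wrist's pose just before it. There is no depth.
- arm.hand_in(): hands the job in; it is judged then, once.
Trained networks look in the newest picture that a camera, given by its name, has taken for a name from the list of things; names that differ only in an ending like _2 or _b are one class to them, and where a whole thing is asked for, a point or a joint stands for the part that bears it (a point fixed in the world has none). Each returns a list of dicts, best first, with "confidence" (0 to 1); they miss things now and then, are a little off and sometimes report something else, mostly with a low value. They report only what shows in the picture. A call takes as long as a camera call. They do not tell look-alikes from the thing itself.
- arm.spot_in(camera, query): "box" ([centre column, centre row, width, height] in pixels, round what is visible of it).
The state is a dict: "clock": time; "joint_positions": joint angles; "qvel": joint speeds; "joint_efforts": joint torques, N m; "ee_pos": TCP position; "ee_rot": TCP orientation; "contact_force": force on the tool from outside, world axes, zero at the start; "moment": the same for the moment, N m; "opening": finger opening in m; "grasp_force": force on a finger pad.
Only numpy, scipy, OpenCV 4.12 (cv2) and the standard library are available. Lean on these libraries where they do the work, as an engineer would, in place of code of your own. Each camera call takes 0.05 s, during which the arm holds its last target. There are 200 camera calls.

TASK

Take the coupling hub whose bore has the two keyways, turn it so that the keyways line up with the two keys of the gearmotor's upright shaft, and slide it down the shaft until it sits flat on the steel shoulder; then let go. Leave the similar hub with the plain round bore where it is.

Things in the scene. Friction and masses are not known exactly. Their poses are not given: they have to be found in the camera images.
- hub: Loose aluminium hub to fit, 0.3 kg, flat on the bench. Round flange 84 mm wide, 10 high; above it a 72 mm round body with two flats 50 mm apart (grip these); 50 high in all. Right through it: a 36 mm bore crossed by two facing keyways, together a slot 56 long, 22 wide. Origin: centre of underside. x along the slot, y square to the flats, z up; a half turn about z leaves it the same.
- plain_hub: Bystander, to be left where it is: loose aluminium hub, outside exactly like the other, but with a plain 36 mm round bore and no keyways; it does not pass over the keys. The two hubs change places between starts. Origin: centre of underside, y square to its flats, z up.
- shaft: Fixed upright steel shaft on the green gearmotor, rigid. Core 24 mm, tapered tip 58 mm above the shoulder; two keys back to back, 12 wide, 44 over both tips, round tops 40 above the shoulder. Play in the hub: 5 mm each way, 13 degrees. Origin: on the axis, at the top of the round steel shoulder (94 mm wide, 75 above the bench) where the hub sits. x along the keys, z up; half-turn symmetric.
Things that resemble listed ones, but are neither listed nor needed, are in the scene too. Leave any orange or purple look-alike of the hub alone.

How it is judged:
At the end, for the whole second after the job is handed in: The hub with keyways is on the shaft: centred on it within 12 mm, its underside within 8 mm of the shoulder, its slot within 20 degrees of the keys, upright within 7 degrees and at rest; the plain-bored hub is within 30 mm of where it began (horizontal distance between hub and shaft below 0.012 m and z of hub in the frame of shaft between -0.008 and 0.008 m and angle between the x axis of hub and the x axis of shaft, either way round below 0.35 rad and angle between hub's own z axis and vertical below 0.12 rad and linear speed of hub below 0.03 m/s and distance of plain_hub from where it was at the start of the episode below 0.03 m); the robot touches nothing.
It fails at once if the hub with the plain round bore is moved more than 30 mm (distance of plain_hub from where it was at the start of the episode above 0.03 m).
It also fails if it takes over 38 s, if anything falls off the work surface, if the arm or the gripper's body presses on something with over 40 N, if the wrist force passes 120 N, or if a joint passes its speed limit or range.

## Working session

There is one attempt and no reset: what is moved stays moved. The work goes in short steps, Python scripts to look and compute and a tool call to move; the robot and the scene stay as the last step left them, time stands still between calls to the robot, and variables do not carry over. Pictures are saved under pics/ and viewed, at most 10 in all, crops included, and the job is handed in when it is done.

Besides the shell and the picture viewer there is one more tool, called after "Request:" as name(argument=value, ...) on one line, values as JSON. jog_arm: Moves the arm, as the interface text tells. Its arguments: {"type":"object","properties":{"moves":{"type":"array","items":{"type":"number"}},"grip_force":{"type":"number"}},"required":["moves"]}

```bash
mkdir -p pics
cat > h.py <<'E'
import numpy as np,cv2
from scipy.spatial.transform import Rotation as R
from station import arm
def shot(n,f=None):
    s=arm.state(); c=arm.read_camera(n)
    T=np.array(c["world_from_camera"]) if "world_from_camera" in c else None
    if T is None:
        W=np.eye(4);W[:3,:3]=R.from_rotvec(s["ee_rot"]).as_matrix();W[:3,3]=s["ee_pos"];T=W@np.array(c["T_tool_cam"])
    c["T"]=T
    if f: cv2.imwrite(f"pics/{f}.png",c["pixels"][:,:,::-1])
    return c
def ray(c,u,v):
    d=c["T"][:3,:3]@np.array([(u-c["cx"])/c["fx"],-(v-c["cy"])/c["fy"],-1]);return c["T"][:3,3],d/np.linalg.norm(d)
def onz(c,u,v,z):
    o,d=ray(c,u,v);return o+d*(z-o[2])/d[2]
def tri(rs):
    A=sum(np.eye(3)-np.outer(d,d) for o,d in rs);b=sum((np.eye(3)-np.outer(d,d))@o for o,d in rs);return np.linalg.solve(A,b)
def proj(c,p):
    q=np.linalg.inv(c["T"])@np.append(p,1);return c["cx"]+c["fx"]*q[0]/-q[2],c["cy"]-c["fy"]*q[1]/-q[2]
E
python3 - <<'E'
from h import *
s=arm.state();print(s["ee_pos"],s["ee_rot"],s["opening"],s["clock"])
ims=[]
for n in["scene","side","wrist"]:
    c=shot(n,n+"0");print(n,c.keys() if n=="scene" else "",c["fx"],c["T"].round(3).tolist())
    for q in["hub","plain_hub","shaft"]:print(q,[(np.round(b["box"]).tolist(),round(b["confidence"],2)) for b in arm.spot_in(n,q)])
E
```

```text
[ 0.13165368 -0.53368295  0.40361484] [-3.11634857e+00 -3.78704637e-01  5.92538492e-04] 0.08552911549402455 0.0
scene dict_keys(['pixels', 'fx', 'fy', 'cx', 'cy', 'world_from_camera', 'T']) 419.1429717353209 [[0.409, -0.708, 0.575, 0.968], [0.912, 0.324, -0.25, -0.163], [-0.009, 0.627, 0.779, 0.658], [0.0, 0.0, 0.0, 1.0]]
hub [([312.0, 158.0, 43.0, 40.0], 0.85), ([344.0, 332.0, 53.0, 57.0], 0.71), ([334.0, 198.0, 42.0, 50.0], 0.69)]
plain_hub [([471.0, 204.0, 47.0, 48.0], 0.91)]
shaft [([215.0, 216.0, 25.0, 32.0], 0.93)]
side  383.4430162001402 [[0.98, 0.122, -0.158, 0.439], [-0.199, 0.544, -0.815, -0.663], [-0.013, 0.83, 0.558, 0.525], [0.0, 0.0, 0.0, 1.0]]
hub [([291.0, 207.0, 32.0, 38.0], 0.97), ([233.0, 213.0, 37.0, 37.0], 0.69), ([405.0, 214.0, 41.0, 36.0], 0.68)]
plain_hub []
shaft [([310.0, 242.0, 15.0, 39.0], 0.92)]
wrist  319.71786176385797 [[0.241, 0.935, 0.261, 0.198], [-0.971, 0.232, 0.065, -0.518], [-0.0, -0.269, 0.963, 0.374], [0.0, 0.0, 0.0, 1.0]]
hub []
plain_hub []
shaft []
```

View pics/scene0.png

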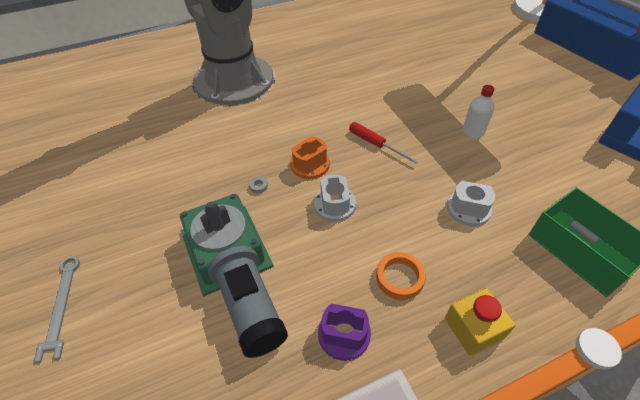

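View pics/side0.png

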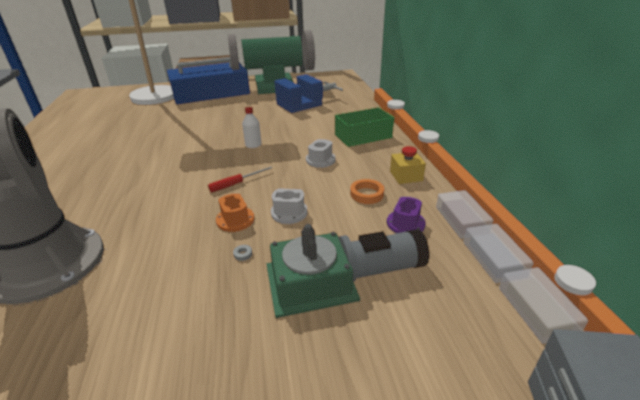

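Scene: keyed hub at about (335,197), plain hub at (471,203), shaft at (215,216); side: keyed hub at (290,205), plain hub at (320,152), shaft at (310,242). The orange (312,158) and purple (344,332) ones are the look-alikes.

Run:
```python
from h import *
a=shot("scene");b=shot("side")
print("hub",tri([ray(a,335,197),ray(b,290,205)]),onz(a,335,185,.05),onz(b,289,197,.05))
print("shaft",tri([ray(a,214,213),ray(b,309,242)]),"shoulder",tri([ray(a,218,227),ray(b,309,254)]))
print("plain",tri([ray(a,472,200),ray(b,320,150)]))
c=arm.read_camera("wrist");print(np.array(c["T_tool_cam"]).round(4).tolist(),c["fy"],c["cx"],c["cy"])
s=arm.state();print(R.from_rotvec(s["ee_rot"]).as_matrix().round(3).tolist(),s["clock"])
up=cv2.resize(a["pixels"][140:300,140:380,::-1],(720,480),interpolation=cv2.INTER_CUBIC);cv2.imwrite("pics/up.png",up)
```

```text
hub [0.49735998 0.06344814 0.0237786 ] [0.48828209 0.06766395 0.05      ] [0.49671839 0.05542669 0.05      ]
shaft [ 0.50476498 -0.16424561  0.10184397] shoulder [ 0.50665487 -0.16360614  0.0702039 ]
plain [0.61584823 0.29928637 0.03234333]
[[0.0015, 0.9631, 0.2692, 0.0686], [1.0, -0.0015, -0.0003, 0.0005], [0.0001, 0.2692, -0.9631, 0.0309], [0.0, 0.0, 0.0, 1.0]] 319.71786176385797 316.7069965691027 196.5930480747067
[[0.971, 0.24, 0.0], [0.24, -0.971, -0.0], [0.0, 0.0, -1.0]] 0.75
```

View pics/up.png

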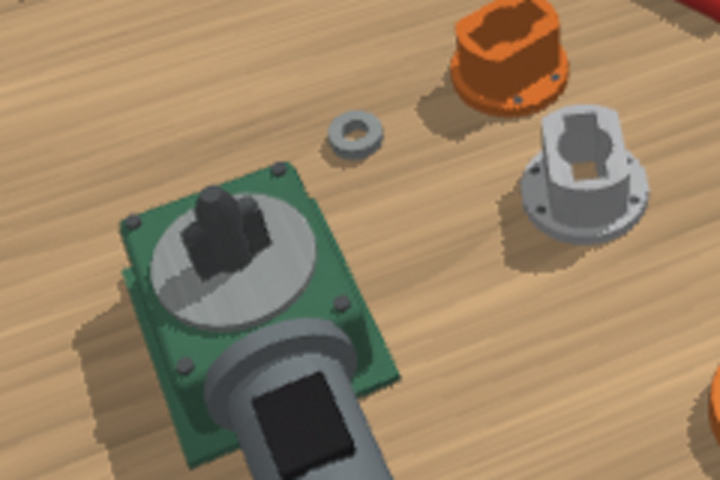

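Crop: keyed hub's slot runs about top-bottom (585,110→190); keys run from (190,250) to (268,220), shaft axis at about (215,195). Moving the wrist camera over the shaft.

Request:
jog_arm(moves=[0,0,0,25,-15,0,1,0,0,0,35,-20,0,1,0,0,0,35,-20,0,1,0,0,0,35,-21,0,1,0,0,0,35,-21,0,1,0,0,0,35,-21,0,1,0,0,0,35,-21,0,1,0,0,0,35,-21,0,1,0,0,0,35,-21,0,1,0,0,0,35,-21,0,1,0,0,0,35,-21,0,1,0,0,0,35,-20,0,1])

```text
clock: 1.75
ee_pos: [0.4726, -0.1981, 0.405]
ee_rot: [3.118, 0.379, 0.001]
contact_force: [1.1, -1.0, 0.5]
opening: 0.0853
grasp_force: 0.0
```

Run:
```python
from h import *
import pickle
c=shot("wrist","w1");s=arm.state();print(s["clock"],s["ee_pos"],s["ee_rot"],s["joint_positions"])
pickle.dump(c,open("w1.pkl","wb"))
for q in["hub","shaft"]:print(q,[(np.round(b["box"]).tolist(),round(b["confidence"],2)) for b in arm.spot_in("wrist",q)])
```

```text
1.8 [ 0.47836972 -0.18958165  0.40512873] [-3.10963951 -0.39976244 -0.01379409] [ 0.61529097  0.25570235 -0.33213988  1.59772193  0.07602675  1.29688537
 -1.04205661]
hub [([80.0, 92.0, 108.0, 81.0], 0.78), ([72.0, 200.0, 102.0, 70.0], 0.73)]
shaft [([287.0, 143.0, 49.0, 35.0], 0.69)]
```

View pics/w1.png

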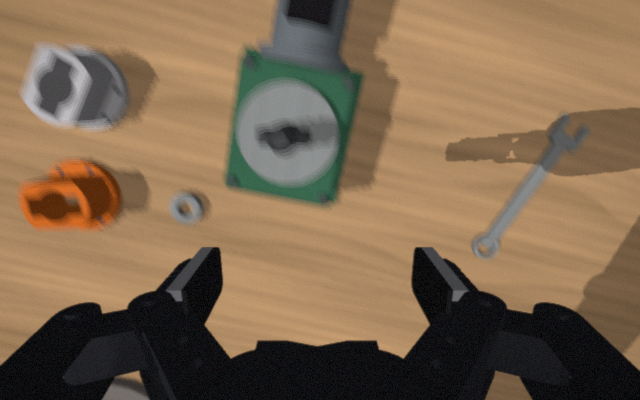

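Wrist view: shaft at (285,133) with keys nearly horizontal, keyed hub top at (58,85) with slot near vertical, orange decoy at (60,205). Now toward the hub for a still view.

Request:
jog_arm(moves=[0,0,0,5,-31,0,1,0,0,0,5,-31,0,1,0,0,0,5,-31,0,1,0,0,0,0,0,0,1,0,0,0,0,0,0,1,0,0,0,0,0,0,1])

```text
clock: 2.4
ee_pos: [0.4634, -0.1078, 0.4048]
ee_rot: [3.117, 0.375, -0.001]
contact_force: [-0.8, -0.8, 0.4]
opening: 0.0854
grasp_force: 0.0
```

Run:
```python
from h import *
import pickle
c=shot("wrist","w2");s=arm.state();print(s["clock"],s["ee_pos"],s["ee_rot"],s["qvel"].round(3))
pickle.dump(c,open("w2.pkl","wb"))
for q in["hub","shaft"]:print(q,[(np.round(b["box"]).tolist(),round(b["confidence"],2)) for b in arm.spot_in("wrist",q)])
```

```text
2.45 [ 0.463454   -0.10825477  0.40469744] [ 3.11782893e+00  3.73031084e-01 -6.40614667e-04] [ 0.005  0.009  0.006 -0.004 -0.006  0.002 -0.002]
hub [([154.0, 211.0, 91.0, 70.0], 0.86), ([166.0, 103.0, 96.0, 80.0], 0.58)]
shaft [([391.0, 157.0, 59.0, 36.0], 0.95)]
```

Request:
jog_arm(moves=[0,0,0,10,-35,0,1,0,0,0,10,-35,0,1,0,0,0,10,-35,0,1,0,0,0,0,0,0,1,0,0,0,0,0,0,1,0,0,0,0,0,0,1])

```text
clock: 3.05
ee_pos: [0.4681, 0.0017, 0.4046]
ee_rot: [3.118, 0.376, -0.001]
contact_force: [-0.6, -0.6, 0.4]
opening: 0.0856
grasp_force: 0.0
```

Run:
```python
from h import *
import pickle
c=shot("wrist","w3");s=arm.state();print(s["clock"],s["ee_pos"],s["ee_rot"],s["qvel"].round(3))
pickle.dump(c,open("w3.pkl","wb"))
for q in["hub","shaft"]:print(q,[(np.round(b["box"]).tolist(),round(b["confidence"],2)) for b in arm.spot_in("wrist",q)])
a=cv2.imread("pics/w2.png")[0:250];b=cv2.imread("pics/w3.png")[0:250]
cv2.imwrite("pics/w23.png",np.vstack([cv2.resize(x,(768,300),interpolation=cv2.INTER_CUBIC) for x in(a,b)]))
```

```text
3.1 [0.46808436 0.00104338 0.40447336] [ 3.11824600e+00  3.73527114e-01 -8.33179351e-04] [ 0.011 -0.     0.01   0.002 -0.004 -0.    -0.004]
hub [([248.0, 236.0, 75.0, 72.0], 0.9), ([270.0, 132.0, 75.0, 76.0], 0.74)]
shaft [([505.0, 191.0, 72.0, 41.0], 0.84)]
```

View pics/w23.png

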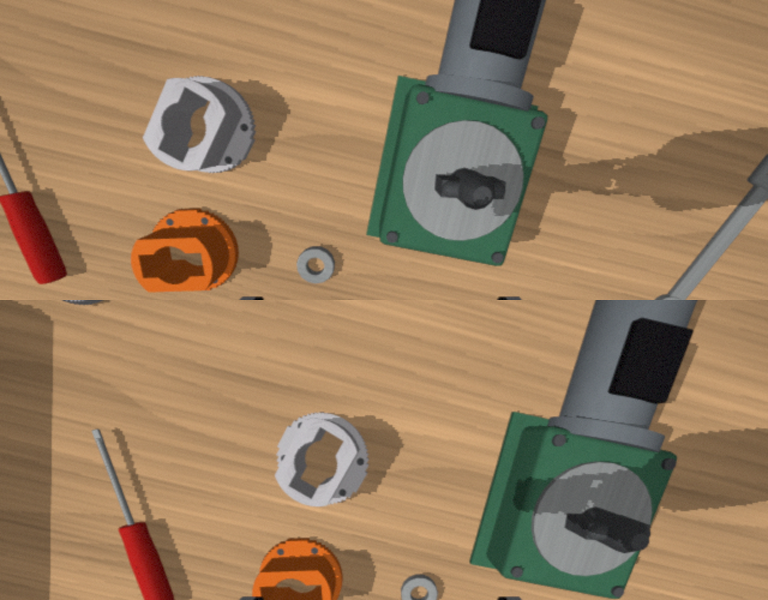

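w2 (top): hub top centre ~(154,105) px, shaft shoulder (387,151); w3 (bottom): hub ~(264,135), shoulder (494,182). Rectify to metric top views for angles.

Run:
```python
from h import *
import pickle
a,b=[pickle.load(open(f,"rb")) for f in("w2.pkl","w3.pkl")]
hub=tri([ray(a,154,105),ray(b,264,135)]);sh=tri([ray(a,386.7,150.8),ray(b,494,182.5)])
print("hubtop",hub,"shoulder",sh)
def rect(c,p,z):  # 2.5px/mm ; right=+x world, up=+y
    S=2.5e3;src=np.float32([[0,0],[400,0],[400,300],[0,300]])
    dst=np.float32([proj(c,[p[0]+(u-200)/S,p[1]-(v-150)/S,z]) for u,v in src])
    o=cv2.warpPerspective(c["pixels"][:,:,::-1],cv2.getPerspectiveTransform(dst,src),(400,300),flags=cv2.INTER_CUBIC)
    cv2.line(o,(190,150),(210,150),(0,0,255),1);cv2.line(o,(200,140),(200,160),(0,0,255),1);return o
H=[.49,.065];S=[.505,-.165]
cv2.imwrite("pics/r.png",np.vstack([np.hstack([rect(a,H,.05),rect(b,H,.05)]),np.hstack([rect(a,S,.075),rect(a,S,.115)])]))
```

```text
hubtop [0.49515559 0.06199834 0.0490462 ] shoulder [ 0.50754164 -0.16603985  0.07242486]
```

View pics/r.png

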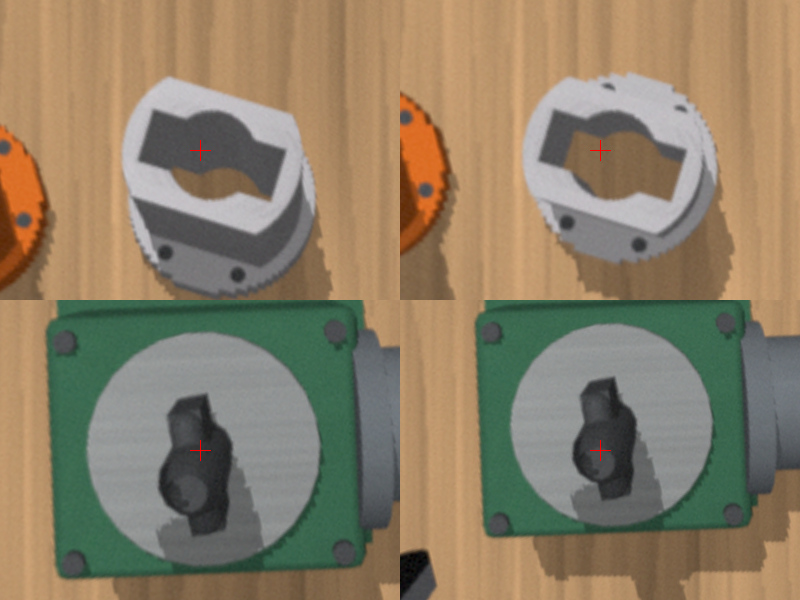

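Rectified: hub centre (0.495, 0.063), both views agree at z=0.05, slot at −17°; shoulder centre (0.506,−0.164), keys about 100°. Refine the key angle by silhouette fit.

Run:
```python
from h import *
import pickle
from scipy.optimize import differential_evolution
V=[pickle.load(open(f,"rb")) for f in("w2.pkl","w3.pkl")]
M=[]
for c,(u,v) in zip(V,[(387,151),(500,185)]):
    m=(c["pixels"].max(2)<75).astype(np.uint8);k=np.zeros_like(m);cv2.circle(k,(u,v),52,1,-1);m&=k
    n,l,st,ce=cv2.connectedComponentsWithStats(m);i=1+np.argmax(st[1:,4]);M.append(l==i);print(st[i],ce[i])
t=np.linspace(0,2*np.pi,24,endpoint=False)
cyl=np.vstack([np.c_[r*np.cos(t),r*np.sin(t),0*t+z] for r,z in((.012,0),(.012,.05),(.007,.058))])
box=np.array([[x,y,z] for x,y,z in [(a*.022,b*.006,z) for a in(-1,1) for b in(-1,1) for z in(0,.034)]]+[(a*.017,b*.006,.04) for a in(-1,1) for b in(-1,1)])
def mask(c,p):
    m=np.zeros(c["pixels"].shape[:2],np.uint8)
    Rz=R.from_euler("z",p[2]).as_matrix()
    for P in(cyl,box):
        q=np.float32([proj(c,Rz@x+[p[0],p[1],.075]) for x in P]);cv2.fillConvexPoly(m,np.int32(cv2.convexHull(q)[:,0]*16),1,shift=4)
    return m>0
def f(p): return np.mean([1-(mask(c,p)&m).sum()/(mask(c,p)|m).sum() for c,m in zip(V,M)])
r=differential_evolution(f,[(.495,.515),(-.175,-.155),(1.2,2.3)],maxiter=25,popsize=10,seed=0)
print(r.x,np.degrees(r.x[2]),r.fun,[round(f([*r.x[:2],np.radians(d)]),3) for d in(90,95,100,105,110)])
s=arm.state();print(s["joint_positions"].round(2),s["ee_pos"])
```

```text
[ 363  140   58   35 1142] [392.10507881 155.57355517]
[ 471  172   71   39 1659] [508.28209765 190.56178421]
[ 0.50670907 -0.16441645  1.73220777] 99.24819467584638 0.17641643616298935 [np.float64(0.243), np.float64(0.211), np.float64(0.181), np.float64(0.209), np.float64(0.254)]
[ 0.37  0.17 -0.46  1.71  0.08  1.28 -1.45] [0.46802557 0.00101977 0.40448039]
```

Shaft (0.5065, −0.1645), keys at 99°. Turn the tool −149.3° about its z (keeps joint 7 mid-range).

Request:
jog_arm(moves=[0,0,-0.124,0,0,0,1,0,0,-0.124,0,0,0,1,0,0,-0.124,0,0,0,1,0,0,-0.124,0,0,0,1,0,0,-0.124,0,0,0,1,0,0,-0.124,0,0,0,1,0,0,-0.124,0,0,0,1,0,0,-0.124,0,0,0,1,0,0,-0.124,0,0,0,1,0,0,-0.124,0,0,0,1,0,0,-0.124,0,0,0,1,0,0,-0.124,0,0,0,1])

```text
clock: 4.2
ee_pos: [0.4679, 0.0015, 0.4046]
ee_rot: [2.034, 2.394, -0.001]
contact_force: [0.1, 0.7, 0.2]
opening: 0.0853
grasp_force: 0.0
```

Request:
jog_arm(moves=[0,0,-0.124,0,0,0,1,0,0,-0.124,0,0,0,1,0,0,-0.124,0,0,0,1,0,0,-0.124,0,0,0,1,0,0,-0.124,0,0,0,1,0,0,-0.124,0,0,0,1,0,0,-0.124,0,0,0,1,0,0,-0.124,0,0,0,1,0,0,-0.124,0,0,0,1,0,0,0,0,0,0,1,0,0,0,0,0,0,1,0,0,0,0,0,0,1])

```text
clock: 5.2
ee_pos: [0.4679, 0.0023, 0.4046]
ee_rot: [-0.469, -3.106, 0.0]
contact_force: [0.3, -0.4, 0.1]
opening: 0.0856
grasp_force: 0.0
```

```bash
cat >> h.py <<'E'
def go(x,y,z,deg):
    s=arm.state();M=R.from_rotvec(s["ee_rot"]).as_matrix()
    G=R.from_euler("z",deg,degrees=True).as_matrix()@np.diag([1,-1,-1.])
    print("t",s["clock"],"pos",s["ee_pos"].round(4),"yaw",np.degrees(np.arctan2(M[1,0],M[0,0])).round(2),"j",s["joint_positions"].round(2),"op",s["opening"],"F",s["contact_force"],s["grasp_force"])
    print("turn",R.from_matrix(M.T@G).as_rotvec().round(4),"shift mm",(M.T@(np.array([x,y,z])-s["ee_pos"])*1e3).round(1))
E
python3 -c "
from h import *
go(.495,.063,.30,163)"
```

```text
t 5.2 pos [0.4679 0.0023 0.4046] yaw 162.81 j [ 0.63  0.22 -0.78  1.7   0.16  1.29  1.08] op 0.08559414472888888 F [ 0.32567423 -0.41437348  0.12802873] 0.0
turn [-0.0002 -0.0001 -0.0033] shift mm [ -8.   66.  104.6]
```

Request:
jog_arm(moves=[0,0,-0.003,-2,22,30,1,0,0,0,-3,22,30,1,0,0,0,-3,22,30,1,0,0,0,0,0,14,1,0,0,0,0,0,0,1,0,0,0,0,0,0,1,0,0,0,0,0,0,1])

```text
clock: 5.78
ee_pos: [0.4952, 0.0633, 0.3018]
ee_rot: [0.462, 3.106, -0.0]
contact_force: [1.0, 0.0, 1.0]
opening: 0.0854
grasp_force: 0.0
```

Run:
```python
from h import *
c=shot("wrist","w4");go(.495,.063,.189,163)
for p in([.495,.063,.05],[.495+.028*np.cos(np.radians(163)),.063+.028*np.sin(np.radians(163)),.05],[.495-.028*np.cos(np.radians(163)),.063-.028*np.sin(np.radians(163)),.05]):
    u=proj(c,p);cv2.circle(c["pixels"],(int(u[0]+.5),int(u[1]+.5)),2,(255,0,0),-1)
cv2.imwrite("pics/w4.png",c["pixels"][:,:,::-1])
```

```text
t 5.8333 pos [0.4954 0.0633 0.3022] yaw 163.09 j [ 0.44  0.39 -0.77  1.78  0.31  1.09  0.84] op 0.08554795023500235 F [-0.28433284 -0.50573102  0.51249779] 0.0
turn [0.0003 0.003  0.0015] shift mm [  0.6  -0.4 113.2]
```

View pics/w4.png

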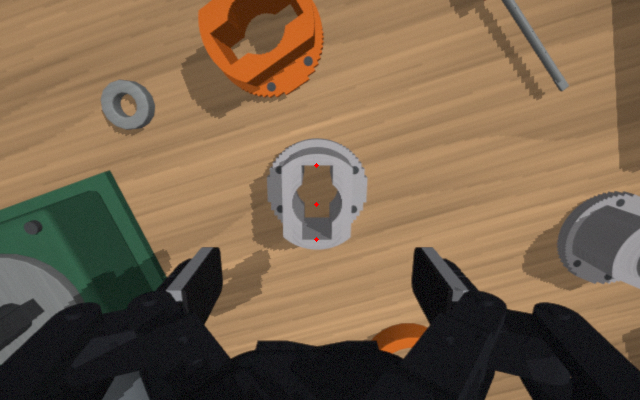

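Aligned: predicted points lie at the slot ends (316,165)/(316,239); fingers straddle it with nothing else nearby. Descend and grip.

Request:
jog_arm(moves=[0,0,0,0,0,30,1,0,0,0,0,0,35,1,0,0,0,0,0,30,1,0,0,0,0,0,17,1,0,0,0,0,0,0,1,0,0,0,0,0,0,1,0,0,0,0,0,0,-1,0,0,0,0,0,0,-1,0,0,0,0,0,0,-1,0,0,0,0,0,0,-1,0,0,0,0,0,0,-1,0,0,0,0,0,0,-1], grip_force=60)

```text
clock: 6.83
ee_pos: [0.4958, 0.0641, 0.1907]
ee_rot: [0.458, 3.104, 0.0]
contact_force: [-0.6, -0.3, 5.8]
opening: 0.0493
grasp_force: 63.7
```

Request:
jog_arm(moves=[0,0,0,0,0,0,-1,0,0,0,0,0,0,-1,0,0,0,0,0,0,-1])

```text
clock: 7.08
ee_pos: [0.4958, 0.0641, 0.1907]
ee_rot: [0.458, 3.104, 0.0]
contact_force: [-0.7, -0.5, 5.3]
opening: 0.0489
grasp_force: 63.7
```

```bash
python3 -c "
from h import *
go(.495,.063,.34,163)"
```

```text
t 7.0833 pos [0.4958 0.0641 0.1907] yaw 163.2 j [ 0.36  0.54 -0.68  1.89  0.45  0.86  0.73] op 0.048926476405854305 F [-0.68202797 -0.52759858  5.33099229] 63.6978542804718
turn [0.0007 0.0039 0.0035] shift mm [-1.000e-01 -1.100e+00 -1.493e+02]
```

Request:
jog_arm(moves=[0,0,0,0,0,-25,-1,0,0,0,0,0,-40,-1,0,0,0,0,0,-40,-1,0,0,0,0,0,-40,-1,0,0,0.124,0,0,-10,-1,0,0,0.124,0,0,0,-1,0,0,0.124,0,0,0,-1,0,0,0.124,0,0,0,-1,0,0,0.124,0,0,0,-1,0,0,0.124,0,0,0,-1,0,0,0.124,0,0,0,-1,0,0,0.124,0,0,0,-1])

```text
clock: 8.08
ee_pos: [0.4941, 0.0641, 0.3437]
ee_rot: [-1.889, -2.51, 0.001]
contact_force: [-0.6, -0.3, -2.5]
opening: 0.0491
grasp_force: 63.7
```

Request:
jog_arm(moves=[0,0,0.123,0,0,0,-1,0,0,0,0,0,0,-1,0,0,0,0,0,0,-1,0,0,0,0,0,0,-1])

```text
clock: 8.42
ee_pos: [0.4944, 0.0641, 0.3437]
ee_rot: [-2.03, -2.398, 0.0]
contact_force: [-0.3, 0.1, -2.7]
opening: 0.0493
grasp_force: 63.7
```

```bash
python3 -c "
from h import *
go(.5065,-.1645,.34,99.3)"
```

```text
t 8.4167 pos [0.4944 0.0641 0.3437] yaw 99.51 j [ 0.3   0.3  -0.58  1.73  0.18  1.16 -0.16] op 0.04925428213815502 F [-0.33223823  0.12184335 -2.74976764] 63.68075966835022
turn [-0.0002  0.      0.0036] shift mm [-227.5  -25.8    3.7]
```

Request:
jog_arm(moves=[0,0,0.003,-25,-3,0,-1,0,0,0,-35,-4,0,-1,0,0,0,-35,-4,0,-1,0,0,0,-35,-4,0,-1,0,0,0,-35,-4,0,-1,0,0,0,-35,-4,0,-1,0,0,0,-27,-3,0,-1,0,0,0,0,0,0,-1,0,0,0,0,0,0,-1,0,0,0,0,0,0,-1])

```text
clock: 9.25
ee_pos: [0.5052, -0.1636, 0.3435]
ee_rot: [-2.034, -2.392, -0.002]
contact_force: [-0.1, 0.8, -2.8]
opening: 0.0493
grasp_force: 63.7
```

Run:
```python
from h import *
go(.5065,-.1645,.285,99.3)
a=shot("scene");b=shot("side");c=shot("wrist")
h=np.hstack([cv2.resize(a["pixels"][120:280,120:320],(400,320)),cv2.resize(b["pixels"][150:310,210:410],(400,320))])
w=cv2.resize(c["pixels"][100:,120:520],(373,280));H=np.zeros((280,800,3),np.uint8);H[:,:373]=w
cv2.imwrite("pics/p1.png",np.vstack([h,H])[:,:,::-1])
```

```text
t 9.25 pos [ 0.5052 -0.1636  0.3435] yaw 99.25 j [ 0.64  0.35 -0.46  1.65  0.17  1.18  0.3 ] op 0.04932625410264277 F [-0.06467233  0.81219324 -2.81810421] 63.68277311325073
turn [-0.     -0.0017 -0.0009] shift mm [-1.2  1.2 58.5]
```

View pics/p1.png

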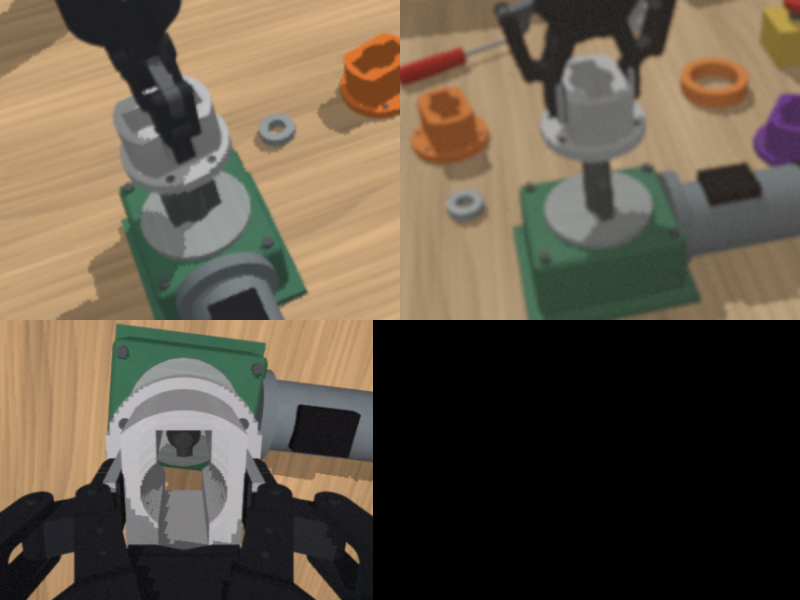

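The hub is held level above the shaft with the slot over the keys and the shaft visible through the bore (wrist crop at (183,440)). Descend with force checks.

Request:
jog_arm(moves=[0,0,0,-1.2,1.2,0,-1,0,0,0,0,0,10,-1,0,0,0,0,0,12,-1,0,0,0,0,0,10,-1,0,0,0,0,0,0,-1,0,0,0,0,0,0,-1])

```text
clock: 9.9
ee_pos: [0.5062, -0.165, 0.3106]
ee_rot: [-2.035, -2.391, 0.001]
contact_force: [0.7, -0.3, -3.4]
opening: 0.0492
grasp_force: 63.7
```

Request:
jog_arm(moves=[0,0,0,0,0,5,-1,0,0,0,0,0,5,-1,0,0,0,0,0,5,-1,0,0,0,0,0,0,-1,0,0,0,0,0,0,-1])

```text
clock: 10.32
ee_pos: [0.5064, -0.1652, 0.2963]
ee_rot: [-2.036, -2.391, 0.001]
contact_force: [-1.0, 0.5, -3.7]
opening: 0.0493
grasp_force: 63.7
```

Past the key tops with no contact; continue.

Request:
jog_arm(moves=[0,0,0,0,0,6,-1,0,0,0,0,0,7,-1,0,0,0,0,0,7,-1,0,0,0,0,0,5,-1,0,0,0,0,0,0,-1,0,0,0,0,0,0,-1])

```text
clock: 10.82
ee_pos: [0.5063, -0.1652, 0.271]
ee_rot: [-2.036, -2.391, 0.001]
contact_force: [-0.0, 0.4, -3.1]
opening: 0.0494
grasp_force: 63.7
```

Request:
jog_arm(moves=[0,0,0,0,0,2,-1,0,0,0,0,0,2,-1,0,0,0,0,0,0,-1,0,0,0,0,0,0,-1])

```text
clock: 11.15
ee_pos: [0.5066, -0.1652, 0.2677]
ee_rot: [2.037, 2.392, -0.0]
contact_force: [0.3, -1.5, -2.7]
opening: 0.0492
grasp_force: 63.7
```

Nearly seated (~2 mm above). One more step, then open and retreat.

Request:
jog_arm(moves=[0,0,0,0,0,2,-1,0,0,0,0,0,0,-1,0,0,0,0,0,0,-1])

```text
clock: 11.4
ee_pos: [0.5067, -0.1653, 0.2658]
ee_rot: [2.036, 2.392, 0.0]
contact_force: [-0.8, 0.4, -1.7]
opening: 0.0494
grasp_force: 63.9
```

Request:
jog_arm(moves=[0,0,0,0,0,0,0.2,0,0,0,0,0,0,0.5,0,0,0,0,0,0,0.8,0,0,0,0,0,0,0.8,0,0,0,0,0,0,0.8,0,0,0,0,0,0,0.8])

```text
clock: 11.9
ee_pos: [0.5067, -0.1653, 0.2659]
ee_rot: [2.037, 2.392, 0.0]
contact_force: [-0.0, -0.1, -0.6]
opening: 0.0767
grasp_force: 0.0
```

Request:
jog_arm(moves=[0,0,0,0,0,-10,0.8,0,0,0,0,0,-30,0.8,0,0,0,0,0,-40,0.8,0,0,0,0,0,-40,0.8,0,0,0,0,0,-30,0.8,0,0,0,0,0,0,0.8,0,0,0,0,0,0,0.8])

```text
clock: 12.48
ee_pos: [0.5072, -0.165, 0.4189]
ee_rot: [2.033, 2.388, 0.003]
contact_force: [-0.9, 0.1, -1.1]
opening: 0.0771
grasp_force: 0.0
```

Run:
```python
from h import *
go(.5065,-.1645,.285,99.3)
a=shot("scene");b=shot("side");c=shot("wrist")
h=np.hstack([cv2.resize(a["pixels"][120:280,120:320],(400,320)),cv2.resize(b["pixels"][150:310,210:410],(400,320))])
H=np.hstack([cv2.resize(x["pixels"],(400,250)) for x in(c,a)])
cv2.imwrite("pics/p2.png",np.vstack([h,H])[:,:,::-1])
```

```text
t 12.4833 pos [ 0.5072 -0.165   0.4189] yaw 99.18 j [ 0.65  0.3  -0.47  1.52  0.14  1.35  0.32] op 0.07708118870704703 F [-0.90177647  0.14299774 -1.06878514] 0.0
turn [ 0.0055  0.0031 -0.0021] shift mm [  1.   -1.3 133.9]
```

View pics/p2.png

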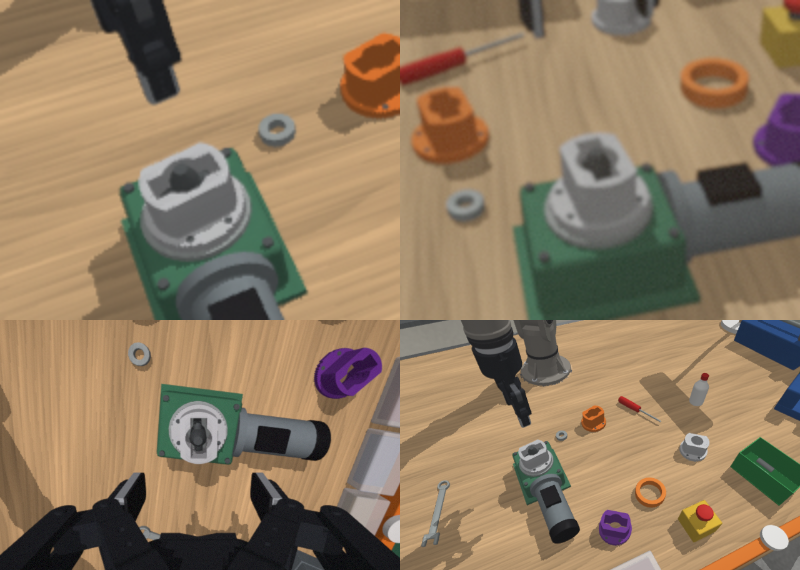

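The hub sits flat on the shoulder with the shaft tip in its bore, the plain hub is untouched, and the gripper is clear.

```bash
python3 -c "
from h import *
print(arm.hand_in())"
```

```text
the job is handed in; nothing more can be done
None
```

The keyed hub is on the gearmotor shaft, flat on the shoulder with its slot over the keys. It has been released, the plain hub was left alone, and the job was handed in at about 12.6 s; hand-in returned no verdict.

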